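Let the brass couplings out of the gravity feeder

TASK

On the repair bench, push the feeder's catch tray fully home under the mouth of the chute, then press the rubber paddle of the rocker down so that its gate lifts, and keep it down until all three brass couplings have rolled into the tray. Then let the paddle come back up so that the gate closes. Only push and press: do not touch the couplings or the gate, do not pick anything up, and leave the other things on the bench where they are.

Things in the scene. Friction and masses are not known exactly. Their poses are not given: they have to be found in the camera images.
- feeder: grey steel feeder fixed to the bench, 300 x 310 mm, 122 mm high. Origin on the bench under the rocker's pivot, z up. The rocker lies along x (paddle at -x, gate at +x); an aluminium chute (walls to 113 mm) runs along y at x = 85 mm and falls towards -y to an open mouth at y = -60 mm; the tray's lane runs along x at y = -120 mm over a base plate 12 mm thick (x -150 to 150 mm)
- rocker (a joint): hinge of the rocker, a 205 mm steel bar pivoted 110 mm above the bench over the feeder's origin: 0 = at rest, paddle up, gate closed; 0.42 rad = stop, paddle fully down, gate up. A spring returns it: about 2.5 N at the paddle starts it, about 6 N holds it at the stop. The couplings pass freely above about 0.33 rad, none below 0.2
- paddle_top (a point): centre of the top face of the black rubber paddle (50 x 46 mm), 100 mm from the pivot towards the feeder's -x; 120 mm above the bench at rest, about 79 mm when fully down. Site axes turn with the rocker (at rest they are the feeder's)
- tray (a joint): slide of the steel catch tray along the feeder's +x: 0 = drawn out, 0.12 m = fully home against its stop, under the chute's mouth. It starts drawn out by 80 to 120 mm (value 0 to 0.04), moves with about 2 N friction and stays where it is left
- push_plate (a point): centre of the -x face of the tray's upright push plate (60 mm wide along y, 50 mm high, 5 mm thick), which stands 40 mm in front of the tray on a stem; this point is 40 mm above the bench, the plate's top edge 65 mm. Push it here along the feeder's +x
- tray_in (a point): centre of the tray's inner floor, 17 mm above the bench. The tray measures 110 (x) x 120 (y) mm outside, walls 4 mm thick and 38 mm high, the -y wall 68 mm high; axes as the feeder's
- gate_mid (a point): steel gate plate, 26 mm wide, 31 mm high, 4 mm thick, under the +x end of the rocker, standing in the chute. This point is its centre; it turns with the rocker. Not to be touched
- coupling0: brass pipe coupling, 26 mm diameter, 40 mm long, about 90 g, lying in the chute behind the gate (next to the gate). Origin at its centre, its axis is x. Not to be touched
- coupling1: brass pipe coupling, 26 mm diameter, 40 mm long, about 90 g, lying in the chute behind the gate (the middle one). Origin at its centre, its axis is x. Not to be touched
- coupling2: brass pipe coupling, 26 mm diameter, 40 mm long, about 90 g, lying in the chute behind the gate (the uppermost). Origin at its centre, its axis is x. Not to be touched
- valve: bystander: small brass valve body, 28 mm diameter, 46 mm high, standing on the bench under the right edge of the paddle (which passes about 15 mm above it when down), beside the tray lane. Origin under its centre
- screwdriver: bystander: screwdriver lying on the bench to the left of the paddle. Origin at its underside, x along it
- jar: bystander: glass jar with steel cap, 60 mm diameter, 75 mm high. Origin under its centre
- flange: bystander: flat steel disc 64 mm across, 10 mm thick, lying to the right of the tray's lane. Origin under its centre
- wrench: bystander: 190 mm steel wrench lying at the right of the bench. Origin at its underside, x along it

How it is judged:
By the outcome, as a careful person would: the job done as asked, in the order asked, and still so for the second after the job is handed in, with the robot touching nothing.
It also fails if it takes over 54 s, if anything falls off the work surface, if the arm or the gripper's body presses on something with over 40 N, if the wrist force passes 120 N, or if a joint passes its speed limit or range.

ROBOT

A 6-joint arm with a two-finger parallel gripper is mounted at the origin on the work surface. World frame = base frame: x ahead of the robot, y to its left, z up, the work surface at z = 0. Lengths are in m, angles in rad, forces in N, time in s.
With the tool pointing down it reaches from about 0.35 to 0.975 m from the base axis. Payload 4.9 kg.
Tool frame: the origin (TCP) lies on the front face of the gripper's body, between the roots of the fingers; the fingertips stand ctrl.finger_overhang ahead of it and the grasp point (between the pads) lies 54 mm ahead of it (ctrl.finger_overhang is the distance from the TCP to the fingertips, in m); z points along the fingers, y is the line along which they close (so a half turn about z gives the same grasp; the last joint's range is limited). The gripper opens to 85 mm and grips with 20 to 120 N. Pads are 22 mm wide; open, the fingers measure 114 mm over their backs; the gripper's body (76 mm by 85 mm) begins 54 mm behind the grasp point. The pads swing forward as they close: fully open they stand 13 mm farther back than shut.
Start: joints at [-0.119, 0.053, 1.613, -0, 1.476, -0.119], TCP at [0.625, 0, 0.304] pointing down, gripper open.
Joint ranges: [-3.01, 3.01], [-1.01, 2.22], [0.06, 2.58], [-1.02, 4.17], [0.09, 2.62], [-3.14, 3.14]. Speed limits (rad/s): [2.57, 2.57, 3.14, 3.14, 3.14, 3.14].

INTERFACE

Orientations are given as a rotation vector (axis times angle).
In Python, from station import ctrl, vision gives the robot as it stands. The module is installed in compiled form; this text tells all that it offers.
- The arm moves only by the tool drive_tool, never from a script. Its argument "rows" is a list of rows, each a list of 2 entries, a list of its own where there are three numbers: the shift along the tool's x, y, z in m, then the turn about the tool's z in rad. A call has 1 to 10 rows; each row shifts and turns the commanded pose from where the row before left it, along the tool's axes as they then stand; what a row does not reach is not made up. A row lasts 1/10 s, in which the tool goes at most 50 mm and 8.59 degrees, less where a joint would pass 70% of its speed; a pose out of reach is approached as far as the arm can. A call with a gripper value outside its range is refused whole. "jaw" is the closure, from 0 (fully open) to 1 (shut), set as the call begins (left out, the last holds). The fingers move at their own pace and stop on an object; "grip_force" is the grip in N (left out, the last holds). Time passes only in rows, so rows that do not move let the fingers close. It gives the time, the measured TCP pose, the force, the opening and the grip force at its end, in the units of the state.
- ctrl.get_obs(): the state, without advancing time (a new reading comes with each control period).
- vision.get_image(name): name is "scene" or "side" or "wrist"; returns a dict with "image" (400x640x3 uint8, blue, green, red), "vertical_fov" (degrees; the focal length in pixels is half the picture's height over the tangent of half this angle, whatever the lens; pixels are square), "cx", "cy" (the principal point, pixels), "R" (3x3) and "t" (3): a world point X has camera coordinates R X + t. Camera axes: x right, y down, z forward; pixel columns grow to the right and rows downward; lengths in m; the calibration is good to about 2 mm. The wrist camera is an equidistant fisheye: a pixel r from the principal point sees the ray r / f radians off the axis. A picture is of the moment at which its call begins. There is no depth.
- ctrl.finish_job(): hands the job in; it is judged then, once.
The state is a dict: "t": time; "q": joint angles; "dq": joint speeds; "effort": joint torques, N m; "tool_pos": TCP position; "tool_rot": TCP orientation; "contact_force": force on the tool from outside, world axes, zero at the start; "wrist_torque": the same for the moment, N m; "opening": finger opening in m; "grip_force": force on a finger pad.
Only numpy, scipy, OpenCV 4.12 (cv2) and the standard library are available. Lean on these libraries where they do the work, as an engineer would, in place of code of your own. Each camera call takes 0.05 s, during which the arm holds its last target. There are 200 camera calls.

## Working session

There is one attempt and no reset: what is moved stays moved. The work goes in short steps, Python scripts to look and compute and a tool call to move; the robot and the scene stay as the last step left them, time stands still between calls to the robot, and variables do not carry over. Pictures are saved under pics/ and viewed, at most 10 in all, crops included, and the job is handed in when it is done.

Besides the shell and the picture viewer there is one more tool, called after ">>>" as a command line: name --argument value ..., lists and objects as JSON in quotes. drive_tool: Moves the arm, as the interface text tells. Its arguments: {"type":"object","properties":{"rows":{"type":"array","items":{"type":"array"}},"jaw":{"type":"number"},"grip_force":{"type":"number"}},"required":["rows"]}

```bash
mkdir -p pics
python3 - <<'E'
from station import ctrl, vision
import cv2,pickle
d={n:vision.get_image(n) for n in("scene","side")}
pickle.dump(d,open("d.pkl","wb"))
for n in d: cv2.imwrite(f"pics/{n}0.png",d[n]["image"]); print(n,d[n]["vertical_fov"],d[n]["cx"],d[n]["cy"],d[n]["R"],d[n]["t"])
print(ctrl.get_obs(),ctrl.finger_overhang)
E
```

```text
scene 51.07338797833417 314.4326642432807 197.82699662917506 [[-0.74406059  0.66789889 -0.01687944]
 [ 0.44245215  0.4736608  -0.76149953]
 [-0.50060956 -0.57407014 -0.64794563]] [ 0.54519713 -0.14263909  1.53051088]
side 52.7966569593883 320.2475944904637 196.6945977714979 [[-0.97044789 -0.24121344 -0.00685334]
 [-0.17573042  0.72589057 -0.66498248]
 [ 0.16537748 -0.6441265  -0.74682751]] [0.56124107 0.2625156  1.0432297 ]
{'t': 0.1, 'q': array([-1.18993303e-01,  5.32937365e-02,  1.61416046e+00,  1.72367053e-05,
        1.47596438e+00, -1.18984458e-01]), 'dq': array([-7.15480717e-04, -1.63093869e-03, -4.77967740e-03, -6.23541204e-04,
        1.43959790e-03,  2.00877389e-05]), 'effort': array([ 6.14647306e-04, -3.94903493e+01, -3.71363103e+01, -4.52310599e-05,
        3.99340541e-03, -4.17574097e-05]), 'tool_pos': array([6.24576876e-01, 5.87654736e-05, 3.02781771e-01]), 'tool_rot': array([-2.22043039e+00, -2.22040709e+00,  1.75101199e-03]), 'contact_force': array([-0.67954503,  0.13253573,  0.09187128]), 'wrist_torque': array([ 0.05935503, -0.02373924, -0.04013335]), 'grip_force': 0.0, 'opening': 0.08553505095992019} 0.0726
```

View pics/scene0.png

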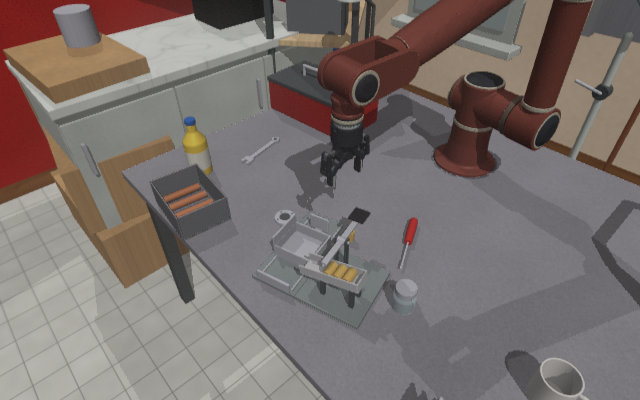

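View pics/side0.png

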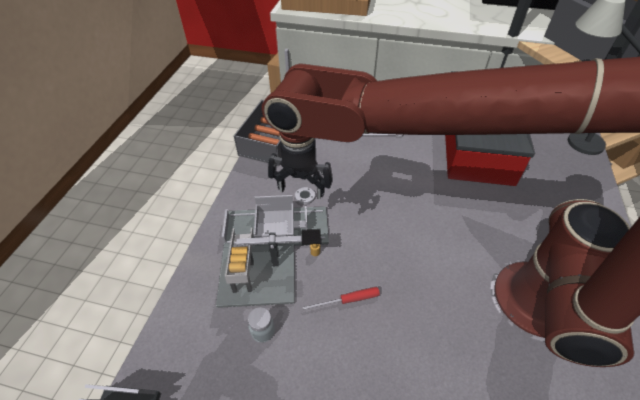

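The scene view shows the paddle near (358,215), couplings near (341,271) and the tray near (300,242). In the side view the paddle is near (311,237) and the couplings near (238,260). I'll enlarge both.

Run:
```python
import cv2,pickle,numpy as np
d=pickle.load(open("d.pkl","rb"))
a=d["scene"]["image"][195:330,245:425]; b=d["side"]["image"][175:345,205:390]
cv2.imwrite("pics/a.png",cv2.resize(a,None,fx=4.4,fy=4.4,interpolation=cv2.INTER_CUBIC))
cv2.imwrite("pics/b.png",cv2.resize(b,None,fx=3.5,fy=3.5,interpolation=cv2.INTER_CUBIC))
```

```text
(no output)
```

View pics/a.png

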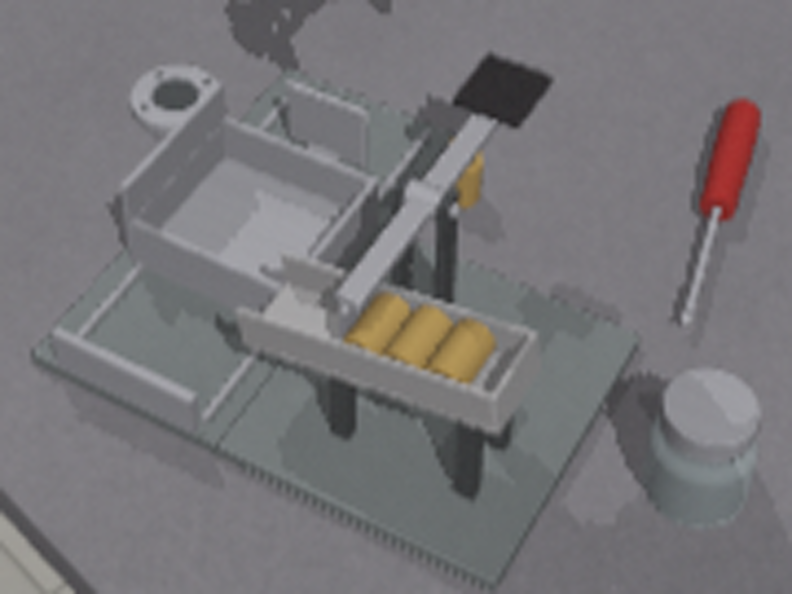

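View pics/b.png

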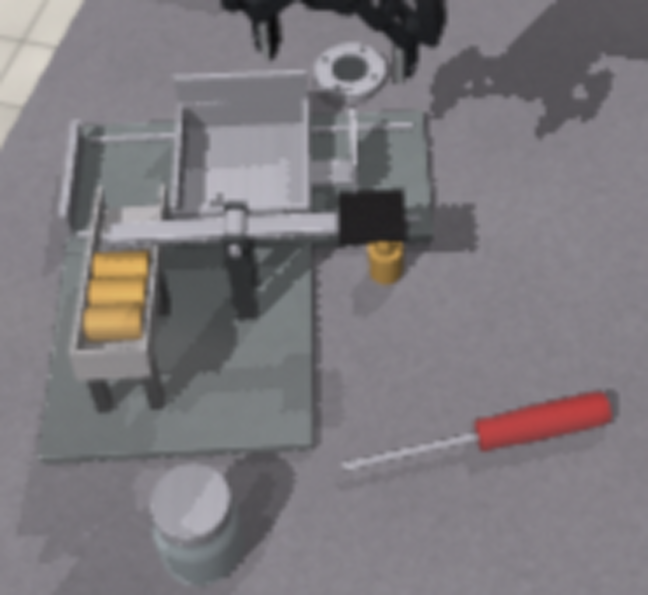

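The crops show the tray drawn out. Scene crop, x4.4: paddle corners (491,54), (553,80), (518,127), (455,100), and push plate top (290,80)–(368,112). Side crop, x3.5: paddle corners (340,192), (404,188), (405,243), (339,243), with the base plate corners clear. I'll fit the feeder pose to these.

```bash
cat > fit.py <<'E'
import pickle,numpy as np
from scipy.optimize import least_squares
d=pickle.load(open("d.pkl","rb"))
S=lambda u,v:("scene",245+u/4.4,195+v/4.4); D=lambda u,v:("side",205+u/3.5,175+v/3.5)
def proj(n,X):
    c=d[n]; f=200/np.tan(np.radians(c["vertical_fov"])/2); p=c["R"]@X+c["t"]
    return np.array([c["cx"]+f*p[0]/p[2],c["cy"]+f*p[1]/p[2]])
# params: px,py,yaw,ymin,ymax,x0,plate x
def obs(p):
    _,_,_,a,b,x0,q=p
    L=[]
    P=[(-125,-23),(-125,23),(-75,23),(-75,-23)]
    for xy,uv in zip(P,[(491,54),(553,80),(518,127),(455,100)]): L.append((S(*uv),(*xy,120)))
    for xy,uv in zip(P,[(404,188),(405,243),(339,243),(340,192)]): L.append((D(*uv),(*xy,120)))
    L+=[(S(35,352),(150,a,12)),(S(497,588),(150,b,12)),(S(638,335),(x0,b,12)),(S(285,70),(-150,a,12)),
        (D(430,112),(-150,a,12)),(D(313,443),(x0,b,12)),(D(40,460),(150,b,12)),
        (S(290,80),(q,-150,65)),(S(368,112),(q,-90,65)),(D(352,108),(q,-150,65))]
    return L
def W(p,m):
    c,s=np.cos(p[2]),np.sin(p[2]); x,y,z=np.array(m)/1000
    return np.array([p[0]+c*x-s*y,p[1]+s*x+c*y,z])
def res(p): return np.concatenate([proj(o[0],W(p,m))-o[1:] for o,m in obs(p)])
p=least_squares(res,[.75,-.0,0,-185,125,-50,-150],x_scale=[.1,.1,.1,10,10,10,10],loss="soft_l1").x
if __name__=="__main__":
    np.set_printoptions(precision=4,suppress=True)
    print(p); print(res(p).reshape(-1,2).round(1).tolist())
    for n,m in dict(paddle=(-100,0,120),plate=(p[6],-120,40),home=(p[6]+120,-120,40)).items(): print(n,W(p,m))
    def tri(a,b):
        g=lambda X:np.r_[proj(a[0],X)-a[1:],proj(b[0],X)-b[1:]]
        return least_squares(g,[.7,0,.05]).x
    def inF(X):
        c,s=np.cos(p[2]),np.sin(p[2]); e=X-[p[0],p[1],0]; return np.array([c*e[0]+s*e[1],-s*e[0]+c*e[1],e[2]])*1000
    for n,a,b in [("flange",S(175,97),D(349,69)),("traycorner-x-y top",S(222,85),D(307,72)),("tray+x-y top",S(123,190),D(177,76)),
       ("valve",S(473,160),D(388,248)),("stem root/-x+y traycorner",S(377,180),D(308,212)),("plate -y top",S(290,80),D(352,108)),("jar",S(712,408),D(190,498))]:
        X=tri(a,b);print(n,X,inF(X))
E
python3 fit.py
```

```text
[   0.6896    0.063     0.3021 -189.003   122.9859  -48.7385  -88.898 ]
[[-0.2, -1.1], [0.8, -1.5], [0.8, -1.1], [-0.3, -0.9], [-0.4, 0.4], [0.4, -0.8], [-0.6, 0.2], [-1.4, 0.2], [-0.3, 0.3], [-0.2, -1.6], [0.6, -0.6], [0.9, -0.9], [-2.6, -0.2], [-0.6, 0.4], [-1.1, -0.0], [0.0, -0.1], [0.2, -0.4], [-0.3, 0.4]]
paddle [0.5941 0.0332 0.12  ]
plate [ 0.6404 -0.078   0.04  ]
home [ 0.755  -0.0423  0.04  ]
flange [ 0.6787 -0.1989  0.0061] [ -88.3091 -246.7839    6.0956]
traycorner-x-y top [ 0.6927 -0.1261  0.0763] [ -53.3238 -181.4036   76.3094]
tray+x-y top [ 0.7977 -0.0965  0.0746] [  55.7379 -184.4183   74.598 ]
valve [0.5902 0.004  0.0344] [-112.4521  -26.7898   34.3905]
stem root/-x+y traycorner [ 0.659  -0.0115  0.0465] [-51.3513 -62.0456  46.5468]
plate -y top [ 0.6488 -0.1079  0.0643] [ -89.7853 -151.0426   64.3227]
jar [0.6613 0.253  0.0723] [ 29.5136 189.861   72.3198]
```

Fit residuals are about 1 px. Feeder origin is at (0.690, 0.063) with yaw 0.302, and the push plate face is at feeder x ≈ -92 mm. First I close the fingers and turn so that tool x lies along the feeder's +x.

>>> drive_tool --rows '[[[0,0,0],0.141],[[0,0,0],0.141],[[0,0,0],0.141],[[0,0,0],0.141],[[0,0,0],0.141],[[0,0,0],0.141],[[0,0,0],0.141],[[0,0,0],0.141],[[0,0,0],0.141],[[0,0,0],0]]' --jaw 1

```text
t: 1.1
tool_pos: [0.6247, 0.0, 0.3032]
tool_rot: [-3.106, -0.473, 0.002]
contact_force: [0.2, 0.7, 0.5]
opening: 0.0
grip_force: 0.0
```

```bash
cat > tgt.py <<'E'
import sys,numpy as np
from station import ctrl
from scipy.spatial.transform import Rotation as Ro
from fit import p,W
o=ctrl.get_obs();R=Ro.from_rotvec(o["tool_rot"]).as_matrix()
np.set_printoptions(precision=4,suppress=True)
c,s=np.cos(p[2]),np.sin(p[2]);e=o["tool_pos"]-[p[0],p[1],0]
print("t",o["t"],"pos in feeder mm",1000*np.array([c*e[0]+s*e[1],-s*e[0]+c*e[1],e[2]]),"F",o["contact_force"],"open",o["opening"],"oh",ctrl.finger_overhang)
print("yaw err",np.arctan2(R[1,0],R[0,0])-p[2],"zaxis",R[:,2])
for a in sys.argv[1:]:
    print(a,"tool shift mm",1000*R.T@(W(p,[float(v) for v in a.split(",")])-o["tool_pos"]))
E
python3 tgt.py=0 2>/dev/null; python3 tgt.py -- 2>/dev/null || python3 tgt.py
```

```text
t 1.1 pos in feeder mm [-80.6666 -40.8077 303.228 ] F [0.185  0.6577 0.4527] open 1.9104409887711065e-05 oh 0.0726
yaw err -3.741897671538652e-05 zaxis [-0.0011  0.0001 -1.    ]
t 1.1 pos in feeder mm [-80.6666 -40.8077 303.228 ] F [0.185  0.6577 0.4527] open 1.9104409887711065e-05 oh 0.0726
yaw err -3.741897671538652e-05 zaxis [-0.0011  0.0001 -1.    ]
```

>>> drive_tool --rows '[[[-0.02,0.027,0],0],[[-0.02,0.027,0],0],[[-0.015,0.025,0.02],0],[[0,0,0.035],0],[[0,0,0.035],0],[[0,0,0.035],0],[[0,0,0.035],0],[[0,0,0.025],0],[[0,0,0.006],0],[[0,0,0],0]]'

```text
t: 2.1
tool_pos: [0.5953, -0.0916, 0.1118]
tool_rot: [-3.104, -0.475, 0.004]
contact_force: [0.3, -0.9, 0.2]
opening: -0.0003
grip_force: 0.0
```

```bash
python3 tgt.py
python3 - <<'E'
from station import vision
import cv2
i=vision.get_image("side")["image"][150:330,205:390]
j=vision.get_image("scene")["image"][130:310,230:415]
import numpy as np
cv2.imwrite("pics/c.png",cv2.resize(np.hstack([i,j]),None,fx=2.15,fy=2.15,interpolation=cv2.INTER_CUBIC))
E
```

```text
t 2.1 pos in feeder mm [-136.0626 -119.5123  111.7864] F [ 0.3168 -0.937   0.2247] open -0.0002600681079447006 oh 0.0726
yaw err 0.0013374587912768354 zaxis [-0.0025  0.0007 -1.    ]
```

View pics/c.png

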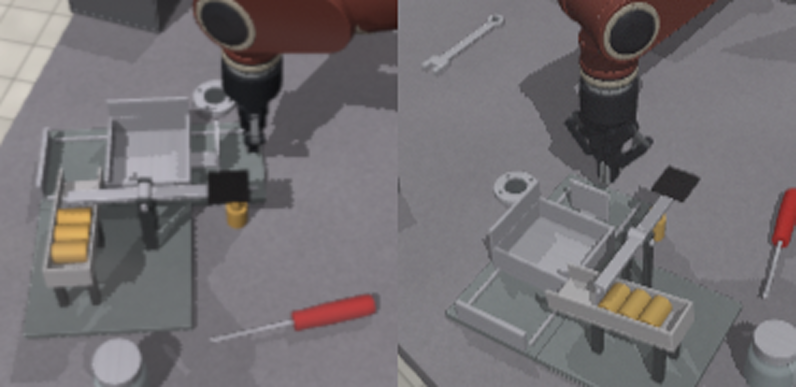

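The fingers stand shut in front of the push plate, on the lane's centre line and clear of the paddle and valve. Now I push.

>>> drive_tool --rows '[[[0.01,0,0],0],[[0.01,0,0],0],[[0.01,0,0],0],[[0.01,0,0],0],[[0.01,0,0],0],[[0.01,0,0],0],[[0.01,0,0],0],[[0.01,0,0],0],[[0.01,0,0],0],[[0,0,0],0]]'

```text
t: 3.2
tool_pos: [0.6833, -0.0644, 0.1129]
tool_rot: [-3.105, -0.473, -0.003]
contact_force: [-0.8, -0.3, -0.5]
opening: 0.0
grip_force: 0.0
```

```bash
python3 tgt.py
```

```text
t 3.2 pos in feeder mm [ -43.9367 -119.7315  112.925 ] F [-0.7982 -0.2714 -0.4562] open 2.3975627061933377e-05 oh 0.0726
yaw err 0.0001476081329333523 zaxis [ 0.0017  0.0007 -1.    ]
```

>>> drive_tool --rows '[[[0.005,0,0],0],[[0.005,0,0],0],[[0.004,0,0],0],[[0.003,0,0],0],[[0.002,0,0],0],[[0,0,0],0]]'

```text
t: 3.8
tool_pos: [0.7002, -0.0591, 0.1127]
tool_rot: [-3.106, -0.472, -0.0]
contact_force: [-1.3, 0.6, -0.6]
opening: 0.0001
grip_force: 0.4
```

```bash
python3 tgt.py
```

```text
t 3.8 pos in feeder mm [ -26.2494 -119.7459  112.6602] F [-1.2962  0.6404 -0.5637] open 0.0001328737680826677 oh 0.0726
yaw err -0.0002207812465078729 zaxis [ 0.0001  0.0003 -1.    ]
```

>>> drive_tool --rows '[[[0.002,0,0],0],[[0.002,0,0],0],[[0.002,0,0],0],[[0,0,0],0]]'

```text
t: 4.2
tool_pos: [0.7048, -0.0578, 0.1127]
tool_rot: [-3.106, -0.472, 0.006]
contact_force: [-6.6, -0.2, 2.5]
opening: -0.0001
grip_force: 3.4
```

>>> drive_tool --rows '[[[0.002,0,0],0],[[0.001,0,0],0],[[0,0,0],0]]'

```text
t: 4.5
tool_pos: [0.7053, -0.0577, 0.1127]
tool_rot: [-3.106, -0.473, 0.019]
contact_force: [-18.3, -3.3, 9.6]
opening: 0.0002
grip_force: 9.1
```

>>> drive_tool --rows '[[[0.002,0,0],0],[[0,0,0],0]]'

```text
t: 4.7
tool_pos: [0.7057, -0.0576, 0.1127]
tool_rot: [-3.105, -0.473, 0.027]
contact_force: [-25.6, -4.8, 13.8]
opening: -0.0001
grip_force: 13.0
```

The force jumped to about 25 N over the last few millimetres, so the tray is on its stop. I back off, rise and go over the paddle.

>>> drive_tool --rows '[[[-0.01,0,0],0],[[-0.03,0,0],0],[[0,0,-0.035],0],[[0,0,-0.04],0],[[0,0,-0.04],0],[[-0.012,-0.035,-0.01],0],[[-0.015,-0.035,0],0],[[-0.013,-0.035,0],0],[[0,-0.015,0],0],[[0,0,0],0]]'

```text
t: 5.7
tool_pos: [0.5985, 0.0362, 0.2386]
tool_rot: [3.105, 0.476, 0.004]
contact_force: [-0.1, -0.4, 0.7]
opening: -0.0003
grip_force: 0.0
```

```bash
python3 tgt.py -- 2>/dev/null; python3 tgt.py "-102,0,215"|tail -1
python3 - <<'E'
from station import vision
import cv2,numpy as np
i=vision.get_image("side")["image"][150:330,205:390]
j=vision.get_image("scene")["image"][130:310,230:415]
cv2.imwrite("pics/d.png",cv2.resize(np.hstack([i,j]),None,fx=2.15,fy=2.15,interpolation=cv2.INTER_CUBIC))
E
```

```text
t 5.7 pos in feeder mm [-94.9044   1.5573 238.6092] F [-0.062  -0.3954  0.6767] open -0.0003345851798057358 oh 0.0726
yaw err 0.002189406621422696 zaxis [ 0.0025  0.0002 -1.    ]
-102,0,215 tool shift mm [-7.1555  1.528  23.593 ]
```

View pics/d.png

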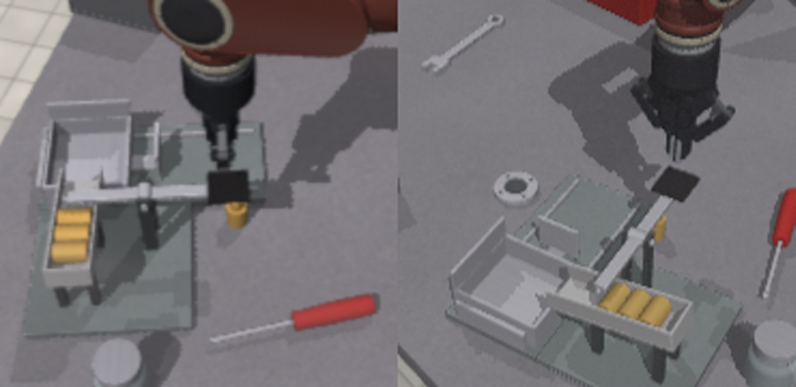

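The tray is home under the mouth, against the end rail, the couplings are still behind the gate, and the fingers are over the paddle. Now I press down.

>>> drive_tool --rows '[[[-0.005,0.001,0.015],0],[[0,0,0.015],0],[[0,0,0.008],0],[[0,0,0.008],0],[[0,0,0.008],0],[[0,0,0],0]]'

```text
t: 6.4
tool_pos: [0.5937, 0.032, 0.1827]
tool_rot: [3.106, 0.472, -0.002]
contact_force: [-2.4, -1.3, 2.8]
opening: -0.0001
grip_force: 1.3
```

>>> drive_tool --rows '[[[0,0,0.008],0],[[0,0,0.008],0],[[0,0,0.008],0],[[0,0,0],0]]'

```text
t: 6.8
tool_pos: [0.5948, 0.0324, 0.1599]
tool_rot: [3.106, 0.472, 0.004]
contact_force: [1.1, 0.5, 4.9]
opening: -0.0
grip_force: 2.3
```

>>> drive_tool --rows '[[[0,0,0.004],0],[[0,0,0.003],0],[[0,0,0],0]]'

```text
t: 7.1
tool_pos: [0.5951, 0.0325, 0.154]
tool_rot: [3.106, 0.472, 0.005]
contact_force: [0.3, 1.1, 5.7]
opening: 0.0001
grip_force: 2.5
```

>>> drive_tool --rows '[[[0,0,0.002],0],[[0,0,0],0],[[0,0,0],0],[[0,0,0],0],[[0,0,0],0],[[0,0,0],0],[[0,0,0],0],[[0,0,0],0],[[0,0,0],0],[[0,0,0],0]]'

```text
t: 8.1
tool_pos: [0.5954, 0.0325, 0.1527]
tool_rot: [3.106, 0.472, 0.007]
contact_force: [0.4, 1.0, 8.4]
opening: 0.0001
grip_force: 3.1
```

```bash
python3 tgt.py
python3 - <<'E'
from station import vision
import cv2,numpy as np
i=vision.get_image("side")["image"][150:330,205:390]
j=vision.get_image("scene")["image"][130:310,230:415]
cv2.imwrite("pics/e.png",cv2.resize(np.hstack([i,j]),None,fx=2.15,fy=2.15,interpolation=cv2.INTER_CUBIC))
E
```

```text
t 8.1 pos in feeder mm [-98.9839  -1.0634 152.7461] F [0.3974 0.9694 8.3517] open 8.142209478835435e-05 oh 0.0726
yaw err -0.00022324668537732073 zaxis [ 0.0042  0.0005 -1.    ]
```

View pics/e.png

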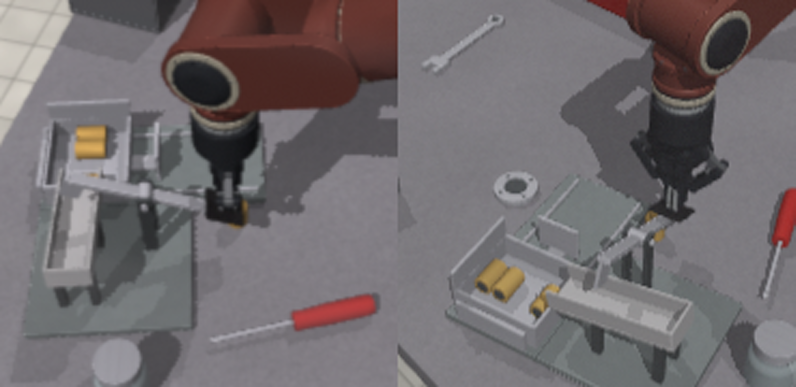

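The gate is up and the chute is empty. Two couplings lie in the tray, and the third is at the mouth near (545,300). I hold and look again.

>>> drive_tool --rows '[[[0,0,0],0],[[0,0,0],0],[[0,0,0],0],[[0,0,0],0],[[0,0,0],0],[[0,0,0],0],[[0,0,0],0],[[0,0,0],0],[[0,0,0],0],[[0,0,0],0]]'

```text
t: 9.2
tool_pos: [0.5954, 0.0325, 0.1527]
tool_rot: [3.106, 0.472, 0.007]
contact_force: [0.3, 0.6, 7.2]
opening: 0.0002
grip_force: 3.1
```

>>> drive_tool --rows '[[[0,0,0],0],[[0,0,0],0],[[0,0,0],0],[[0,0,0],0],[[0,0,0],0],[[0,0,0],0],[[0,0,0],0],[[0,0,0],0],[[0,0,0],0],[[0,0,0],0]]'

```text
t: 10.2
tool_pos: [0.5954, 0.0325, 0.1528]
tool_rot: [3.106, 0.472, 0.007]
contact_force: [0.5, 0.6, 8.0]
opening: 0.0005
grip_force: 3.1
```

Run:
```python
from station import vision
import cv2,numpy as np
i=vision.get_image("side")["image"][185:285,215:305]
j=vision.get_image("scene")["image"][210:310,235:325]
cv2.imwrite("pics/f.png",cv2.resize(np.hstack([i,j]),None,fx=4.4,fy=4.4,interpolation=cv2.INTER_CUBIC))
```

```text
(no output)
```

View pics/f.png

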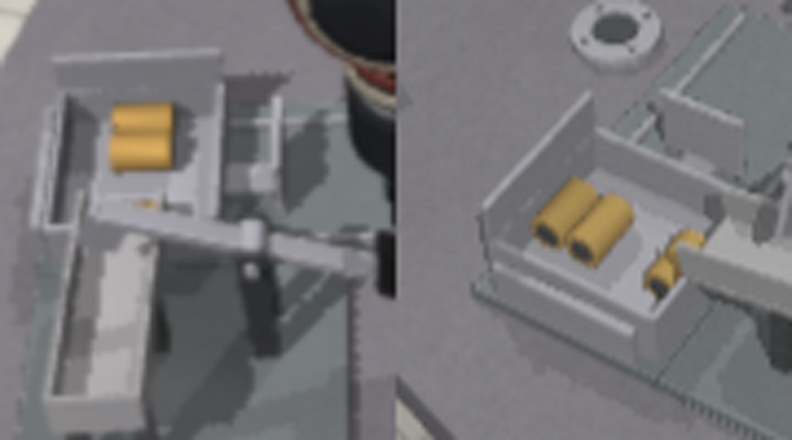

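All three couplings are in the tray: two by the tall wall, and the third on the floor below the mouth near crop (675,262). Now I let the paddle up gently.

>>> drive_tool --rows '[[[0,0,-0.006],0],[[0,0,-0.008],0],[[0,0,-0.008],0],[[0,0,-0.008],0],[[0,0,-0.008],0],[[0,0,-0.01],0],[[0,0,-0.02],0],[[0,0,-0.03],0],[[0,0,-0.03],0],[[0,0,0],0]]'

```text
t: 11.3
tool_pos: [0.5964, 0.0324, 0.2851]
tool_rot: [3.104, 0.472, 0.017]
contact_force: [0.4, -0.5, 0.9]
opening: -0.0001
grip_force: 0.0
```

>>> drive_tool --rows '[[[0,0,0],0],[[0,0,0],0],[[0,0,0],0],[[0,0,0],0],[[0,0,0],0]]'

```text
t: 11.8
tool_pos: [0.5937, 0.0323, 0.2779]
tool_rot: [-3.106, -0.472, 0.002]
contact_force: [-1.2, -0.7, 0.0]
opening: 0.0
grip_force: 0.0
```

```bash
python3 tgt.py
python3 - <<'E'
from station import vision
import cv2,numpy as np
i=vision.get_image("side")["image"][150:330,205:390]
j=vision.get_image("scene")["image"][130:310,230:415]
cv2.imwrite("pics/g.png",cv2.resize(np.hstack([i,j]),None,fx=2.15,fy=2.15,interpolation=cv2.INTER_CUBIC))
E
```

```text
t 11.8 pos in feeder mm [-100.6591   -0.8108  277.9385] F [-1.2494 -0.7104  0.0455] open 3.4673627410810148e-06 oh 0.0726
yaw err -0.0003223232302604351 zaxis [-0.0015  0.0001 -1.    ]
```

View pics/g.png

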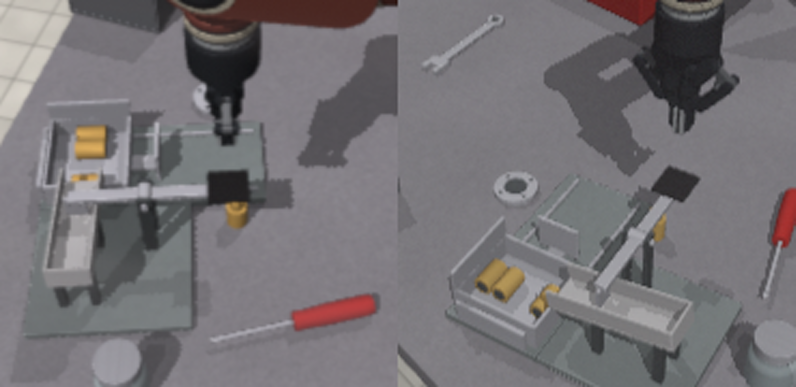

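The paddle is up and the gate closed, all three couplings are in the tray, which is still home, and the arm is clear of everything. I'm handing in.

```bash
python3 -c "
from station import ctrl
print(ctrl.finish_job())"
```

```text
the job is handed in; nothing more can be done
None
```

The job is handed in at about 12 s: the tray was pushed home, the paddle held down until all three couplings were in the tray, then released so the gate closed; the last pictures show nothing else on the bench moved.

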